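# Find the tin with three marbles by tilting and tip it out into the dish

## Robot

A 6-joint arm with a two-finger parallel gripper is mounted at the origin on the work surface. World frame = base frame: x ahead of the robot, y to its left, z up, the work surface at z = 0. Lengths are in m, angles in degrees, forces in N, time in s.
With the tool pointing down it reaches from about 0.4 to 0.825 m from the base axis. Payload 7 kg.
Tool frame: the origin (TCP) lies midway between the tips of the shut fingers; the grasp point (between the pads) lies 19 mm behind it; z points along the fingers, y is the line along which they close (so a half turn about z gives the same grasp; the last joint's range is limited). The gripper opens to 88 mm and grips with 3 to 60 N. Pads are 19 mm wide; open, the fingers measure 130 mm over their backs; the gripper's body (78 mm by 193 mm) begins 47 mm behind the grasp point.
Start: joints at [16.507, 20.546, 0.682, 0, -70.136, -16.507], TCP at [0.675, -0, 0.227] pointing down, gripper open.
Joint ranges: [-176.03, 176.03], [-82.01, 121.73], [-58.28, 71.71], [-173.87, 95.51], [-174.79, -0.11], [-173.66, 173.66]. Speed limits (degrees/s): [136.94, 136.94, 172.46, 180, 180, 180].

## Interface

Orientations are given as [roll, pitch, yaw] about the fixed x, y, z axes, in that order (R = Rz(yaw) Ry(pitch) Rx(roll)).
In Python, from plant import ctrl gives the robot as it stands. The module is installed in compiled form; this text tells all that it offers.
- The arm moves only by the tool play_rows, never from a script. Its argument "commands" is a list that holds one entry, the list of rows, each a list of 7 numbers: the turn, a rotation vector about the tool's x, y, z in rad, then the shift along the tool's x, y, z in cm, then the finger opening in cm, from 0 to 8.76. In form: [[[ax, ay, az, x, y, z, grip], ...]]. A call has 1 to 8 rows; each row is the pose to reach, as a shift and turn from the pose commanded when the call began, along the tool's axes at that moment; what a row does not reach only later rows make up. A row lasts 1/12 s, in which the tool goes at most 41.7 mm and 7.16 degrees, less where a joint would pass 70% of its speed; a pose out of reach is approached as far as the arm can. A call with a gripper value outside its range is refused whole. The fingers move at their own pace and stop on an object; the grip force is fixed at half the most. Time passes only in rows, so rows that repeat a pose let the fingers close. It gives the time, the measured TCP pose, the force, the opening and the grip force at its end, in the units of the state.
- ctrl.get_obs(): the state, without advancing time (a new reading comes with each control period).
- ctrl.snapshot(name): name is "scene" or "side" or "wrist"; returns a dict with "color" (480x640x3 uint8, red, green, blue), "camera_matrix" (3x3 intrinsics, pixels), "origin" and "rotation" of the camera in the world; the wrist camera has in their place "hand_eye" (4x4, takes a point from camera to tool coordinates, whose origin is the TCP and whose axes are the flange's). Camera axes: x right, y down, z forward; pixel columns grow to the right and rows downward; lengths in m; the calibration is good to about 2 mm. A picture is of the moment at which its call begins: read the wrist's pose just before it. There is no depth.
- ctrl.close_job(): hands the job in; it is judged then, once.
Trained networks look in a picture, given as the dict that the camera call returned (one of the last four; its "shot" number tells which), for a name from the list of things; names that differ only in an ending like _2 or _b are one class to them, and where a whole thing is asked for, a point or a joint stands for the part that bears it (a point fixed in the world has none). Each returns a list of dicts, best first, with "conf" (0 to 1); they miss things now and then, are a little off and sometimes report something else, mostly with a low value. They report only what shows in the picture. A call takes as long as a camera call. They do not tell look-alikes from the thing itself.
- ctrl.find_in(picture, name): "bbox" ([left, top, width, height] in pixels, round what is visible of it).
The state is a dict: "clock": time; "joint_pos": joint angles; "qvel": joint speeds; "tau": joint torques, N m; "tool_pos": TCP position; "orientation": TCP orientation; "force": force on the tool from outside, world axes, zero at the start; "moment": the same for the moment, N m; "opening": finger opening in m; "gripper_force": force on a finger pad.
Only numpy, scipy, OpenCV 4.12 (cv2) and the standard library are available. Lean on these libraries where they do the work, as an engineer would, in place of code of your own. Each camera call takes 0.05 s, during which the arm holds its last target. There are 200 camera calls.

## Task

The three steel tins on the jewellery chest look the same: one is empty, one holds three big steel marbles and one holds six. Without lifting any tin off the chest, tilt the tins a little from behind and let them back to feel how full they are, then move the oak dish in front of the one with three and tip that tin right over forwards onto the lower deck, so that all its marbles roll into the dish. Leave that tin lying there with its mouth over the dish, the other two tins standing in their bays, and do not knock the white remote control.

Things in the scene. Friction and masses are not known exactly. Their poses are not given: they have to be found in the camera images.
- chest: fixed walnut jewellery chest, 246 mm long in y, two decks. Origin: on the table under the edge between the decks, midway along; -x points forwards (lower deck, then dish), z up. Upper deck: z = 90 mm, x = 0 to 80 mm, three bays, a tin in each. Brass lip x = -6 to 0, top z = 94 mm, stops the tins' feet; a strip x = 67 to 73 mm, top z = 104 mm, runs behind them
- bay_1 (a point): middle of the first bay's floor, where a tin's underside is centred: chest (33, +74, 90) mm; axes as the chest. Bays are 66 mm wide between dividers 8 mm thick, 45 mm tall. The standing tin's front face is at chest x = 3 mm, its rear face at 63 mm. Pushed forwards on the rear face, 60 to 85 mm above its foot, a tin pivots on the lip; let back from under 0.4 rad it settles in its bay
- bay_2 (a point): middle of the second bay's floor: chest (33, 0, 90) mm. Tilted on slowly from 0.05 to 0.2 rad by a level push 80 mm above its foot, a tin pushes back with about 0.25 N if empty, 1.0 N with three marbles, 2.3 N with six (each varies by a third with friction, and less is felt if the finger stops or backs off); the marbles roll inside
- bay_3 (a point): middle of the third bay's floor: chest (33, -74, 90) mm. A tin pushed past about 1.1 rad falls over by itself
- deck_edge (a point): middle of the front top edge of the lower, cork-topped deck: chest (-66, 0, 73) mm; that deck spans x = -66 to -6 mm. A tin tipped over comes to rest on the lip and this edge, about 1.9 rad from upright, its mouth about 20 mm beyond the edge and 66 mm above the table
- tin_a: square steel tin, 60 x 60 x 90 mm, 2.5 mm walls, about 0.1 kg empty, with a 3 mm flap lid hinged on its rear (its +x) top edge that swings freely: shut while the tin stands, it lets marbles roll out once the tin lies over forwards (towards its -x). Origin: centre of the underside, z up the tin; standing, it is parallel to the chest. May be in any bay, with any fill
- tin_b: second tin, outwardly the same as tin_a, origin and axes likewise, in any bay. Of the three tins, in any order, one is empty, one holds three solid steel marbles (24 mm, 57 g each) and one holds six
- tin_c: third tin, outwardly the same as tin_a, origin and axes likewise, in any bay, with any fill
- dish: open oak dish, loose, 120 (its x) x 116 (its y) x 50 mm tall, walls 8 mm thick, inner floor 9 mm up, 0.45 kg. Origin: centre of its underside. It stands on the table in front of the chest, about square to it. To catch all the marbles its centre belongs 125 to 145 mm in front of the chest's origin line (chest x = -0.125 to -0.145), facing the bay's middle to 15 mm
- dish_liner: cork sheet 104 x 100 x 3 mm fixed inside the dish as its inner floor (same origin as the dish); it carries only what lies in the dish
- remote_white: loose white remote control, 150 (its x) x 46 x 22 mm, lying on the table in front of the dish, on its side away from the chest. Origin: centre of its underside
- lotion: fixed amber pump bottle, 52 mm diameter, 167 mm tall, standing on the table behind the chest (chest x about 0.145, anywhere along the row), at least 40 mm behind the tins' rear faces. Origin: centre of its underside
Mind the look-alikes: they are no part of the job. Leave any green or yellow look-alike of the tin_b alone.

How it is judged:
By the outcome, as a careful person would: the job done as asked, in the order asked, and still so for the second after the job is handed in, with the robot touching nothing.
It also fails if it takes over 72 s, if anything falls off the work surface, if the arm or the gripper's body presses on something with over 40 N, if the wrist force passes 120 N, or if a joint passes its speed limit or range.

## Working session

There is one attempt and no reset: what is moved stays moved. The work goes in short steps, Python scripts to look and compute and a tool call to move; the robot and the scene stay as the last step left them, time stands still between calls to the robot, and variables do not carry over. Pictures are saved under pics/ and viewed, at most 10 in all, crops included, and the job is handed in when it is done.

Besides the shell and the picture viewer there is one more tool, called after "Emit:" as name(argument=value, ...), one argument or row to a line, values as JSON. play_rows: Moves the arm, as the interface text tells. Its arguments: {"type":"object","properties":{"commands":{"type":"array","items":{"type":"array","items":{"type":"array","items":{"type":"number"}}}}},"required":["commands"]}

```bash
mkdir -p pics
cat > h.py <<'E'
import numpy as np, cv2
from plant import ctrl
def ray(p,uv):
    K=np.array(p["camera_matrix"]);d=np.array(p["rotation"])@np.linalg.solve(K,[uv[0],uv[1],1.]);return np.array(p["origin"]),d
def onz(p,uv,z):
    o,d=ray(p,uv);return o+d*(z-o[2])/d[2]
def proj(p,X):
    X=np.atleast_2d(X);c=(X-np.array(p["origin"]))@np.array(p["rotation"]);u=c@np.array(p["camera_matrix"]).T;return u[:,:2]/u[:,2:]
def save(p,n): cv2.imwrite("pics/"+n+".png",p["color"][:,:,::-1])
E
python3 - <<'E'
from h import *
o=ctrl.get_obs();print(o["tool_pos"],o["orientation"],o["force"],o["opening"])
for n in ["scene","side"]:
    p=ctrl.snapshot(n);save(p,n+"0");print(n,np.round(p["origin"],3),np.round(p["rotation"],3).tolist(),np.array(p["camera_matrix"]).tolist())
    for k in ["chest","tin_a","dish","remote_white","lotion"]:
        print(k,[(np.round(d["bbox"]).tolist(),round(d["conf"],2)) for d in ctrl.find_in(p,k)])
E
```

```text
[ 6.74503445e-01 -3.76854522e-05  2.25635911e-01] [ 1.79904107e+02 -9.71422342e-03 -9.00052843e+01] [-0.0757237  -0.27394571 -0.57125862] 0.08750231101101949
scene [1.12  0.211 0.594] [-127.255, -0.624, 111.363] [[499.04089436221415, 0.0, 310.304920804898], [0.0, 499.04089436221415, 241.64066089032482], [0.0, 0.0, 1.0]]
chest [([253.0, 213.0, 159.0, 150.0], 0.81)]
tin_a [([297.0, 227.0, 59.0, 75.0], 0.97), ([354.0, 184.0, 51.0, 58.0], 0.81), ([408.0, 197.0, 52.0, 55.0], 0.74), ([463.0, 232.0, 48.0, 68.0], 0.72), ([326.0, 202.0, 55.0, 73.0], 0.61), ([462.0, 294.0, 62.0, 76.0], 0.61)]
dish [([188.0, 229.0, 97.0, 87.0], 0.67)]
remote_white [([110.0, 212.0, 72.0, 50.0], 0.63), ([352.0, 180.0, 51.0, 68.0], 0.61)]
lotion [([106.0, 213.0, 75.0, 52.0], 0.61), ([411.0, 216.0, 41.0, 94.0], 0.6)]
side [ 0.097 -0.506  0.73 ] [-135.688, -0.763, -40.532] [[532.302419098362, 0.0, 318.6755729843278], [0.0, 532.302419098362, 240.19852581678083], [0.0, 0.0, 1.0]]
chest [([222.0, 176.0, 160.0, 125.0], 0.85)]
tin_a [([267.0, 150.0, 47.0, 73.0], 0.97), ([232.0, 166.0, 47.0, 68.0], 0.96), ([209.0, 138.0, 46.0, 37.0], 0.77), ([136.0, 218.0, 55.0, 64.0], 0.76), ([308.0, 140.0, 46.0, 72.0], 0.58), ([145.0, 170.0, 54.0, 55.0], 0.57), ([221.0, 178.0, 164.0, 122.0], 0.21)]
dish [([330.0, 252.0, 98.0, 89.0], 0.8), ([270.0, 151.0, 48.0, 69.0], 0.52), ([229.0, 167.0, 51.0, 71.0], 0.46)]
remote_white [([421.0, 366.0, 90.0, 73.0], 0.94)]
lotion [([217.0, 150.0, 18.0, 60.0], 0.73)]
```

View pics/scene0.png

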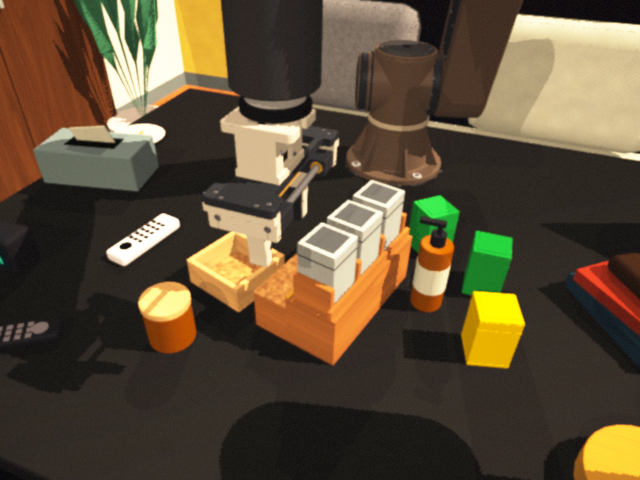

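View pics/side0.png

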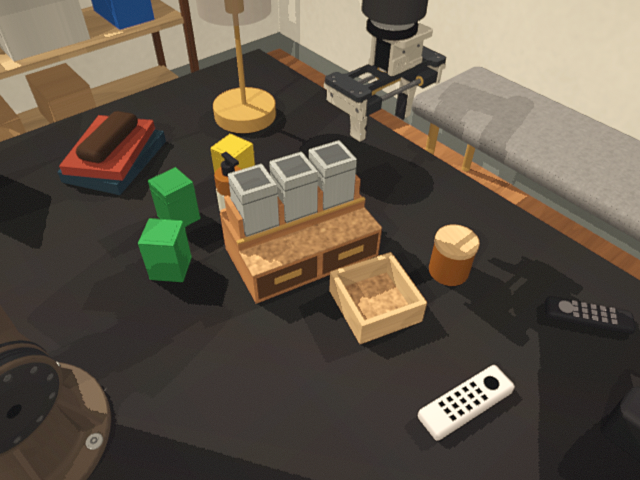

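```bash
cat >> h.py <<'E'
from scipy.spatial.transform import Rotation as Ro
from scipy.optimize import least_squares
_s=ctrl.snapshot
def snap(n):
    p=_s(n)
    if "rotation" in p and np.size(p["rotation"])==3: p=dict(p,rotation=Ro.from_euler("xyz",p["rotation"],degrees=True).as_matrix())
    return p
def W(pose,P):
    x,y,a=pose;c,s=np.cos(a),np.sin(a);P=np.atleast_2d(P)
    return np.c_[x+c*P[:,0]-s*P[:,1],y+s*P[:,0]+c*P[:,1],P[:,2]]
def fit(obs,x0):
    f=lambda q:np.concatenate([(proj(p,W(q,P))-np.array(uv)).ravel() for p,P,uv in obs])
    r=least_squares(f,x0,loss="soft_l1");return r.x,f(r.x)
def box(p,img,pose,lo,hi,col,off,k):
    C=np.array([[x,y,z] for x in(lo[0],hi[0]) for y in(lo[1],hi[1]) for z in(lo[2],hi[2])])
    u=((proj(p,W(pose,C))-off)*k).astype(int)
    for i in range(8):
        for b in(1,2,4):
            if not i&b: cv2.line(img,tuple(map(int,u[i])),tuple(map(int,u[i|b])),col,1)
E
python3 - <<'E'
from h import *
S=snap("side");C=snap("scene")
m=.001
obs=[(S,m*np.array([[-66,123,73],[-66,-123,73]]),[(253,277),(380,232)])]
q,_=fit(obs,[.65,0,-.8]);print(q,_)
d=m*np.array([[-60,58,50],[-60,-58,50],[60,-58,50],[60,58,50]])
qd,r=fit([(S,d,[(364,317),(424,294),(386,254),(331,283)])],[q[0]-.1,q[1]+.1,q[2]]);print(qd,r)
out=[]
for p,(x0,y0,w,h) in((S,(200,120,240,230)),(C,(170,160,260,200))):
    k=2.3 if p is S else 2.9
    im=cv2.resize(p["color"][y0:y0+h,x0:x0+w,::-1],None,fx=k,fy=k,interpolation=cv2.INTER_CUBIC)
    raw=im.copy()
    off=np.array([x0,y0])
    for yc in(74,0,-74): box(p,im,q,m*np.array([3,yc-30,90]),m*np.array([63,yc+30,180]),(255,255,0),off,k)
    box(p,im,q,m*np.array([-66,-123,0]),m*np.array([-6,123,73]),(255,0,255),off,k)
    box(p,im,qd,m*np.array([-60,-58,0]),m*np.array([60,58,50]),(0,255,0),off,k)
    cv2.imwrite("pics/z_%s.png"%("S" if p is S else "C"),im)
E
```

```text
[0.51870599 0.01617238 1.32619315] [-1.48840632  0.49571081  2.21365436 -1.12959131]
[ 0.54638127 -0.14058911  1.33950518] [  0.15601505   3.98384685   1.4139977    0.67812399  -0.06726191
  -7.04034696  -2.97462183 -13.90269473]
```

View pics/z_S.png

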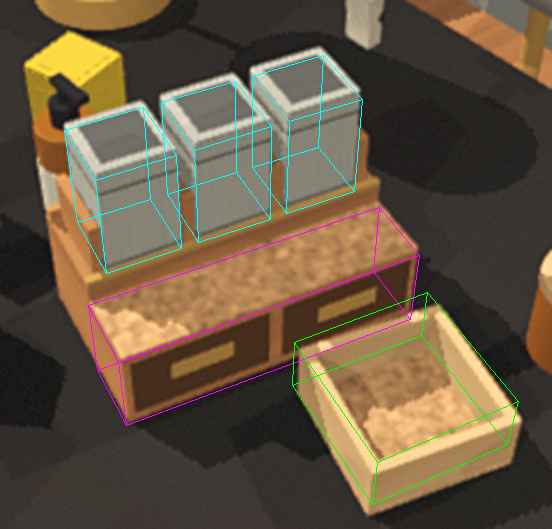

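View pics/z_C.png

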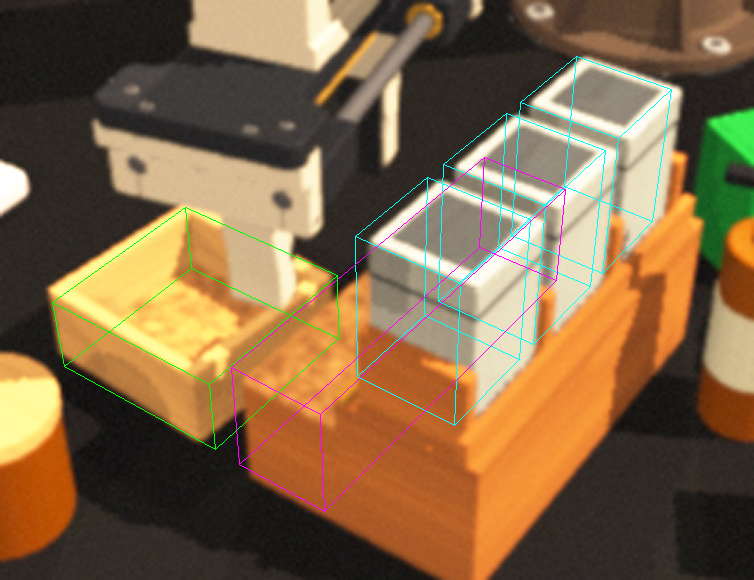

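```bash
cat > f.py <<'E'
from h import *
S=snap("side");C=snap("scene")
m=.001
zs=lambda l:np.array(l)/2.3+[200,120]
zc=lambda l:np.array(l)/2.9+[170,160]
def tp(yc,o):
    d={'bl':(63,yc+30,180),'fl':(3,yc+30,180),'fr':(3,yc-30,180),'br':(63,yc-30,180)};return [d[k] for k in o.split()]
o1='bl fl fr br';o2='fr br bl fl'
P=m*np.array([[-66,123,73],[-66,-123,73],[-66,123,0]]+tp(74,o1)+tp(0,o1)+tp(-74,o1))
us=zs([(124,361),(417,255),(128,424),(65,128),(100,180),(177,155),(143,103),(161,97),(195,146),(270,124),(238,75),(251,72),(288,122),(361,97),(322,48)])
Q=m*np.array([[80,-123,0],[-66,-123,0]]+tp(-74,o2)+tp(74,o2))
uc=zc([(480,577),(252,478),(370,240),(472,290),(545,225),(435,182),(520,105),(620,138),(682,90),(577,58)])
q,r=fit([(S,P,us),(C,Q,uc)],[.52,0.016,1.32]);print(q,np.degrees(q[2]));print(np.round(r.reshape(-1,2),1).tolist())
for o in([(S,P,us)],[(C,Q,uc)]):print(fit(o,q)[0])
D=m*np.array([[60,58,50],[-60,58,50],[-60,-58,50],[60,-58,50],[-60,58,0]])
D2=m*np.array([[-60,-58,50],[60,-58,50],[60,58,50],[-60,58,50],[60,-58,0]])
qd,r=fit([(S,D,zs([(297,352),(369,472),(520,410),(437,308),(370,513)])),(C,D2,zc([(50,290),(212,385),(335,285),(185,207),(215,447)]))],[.6,-.1,q[2]]);print(qd,np.degrees(qd[2]),np.round(r.reshape(-1,2),1).tolist())
c,s=np.cos(q[2]),np.sin(q[2]);inv=lambda X:(np.array([[c,s],[-s,c]])@(np.array(X)[:2]-q[:2])).round(4)
print("dish in chest",inv(qd))
# lotion base: scene bbox; remote
print("lotion",inv(onz(C,(430,305),0.0)))
for uv in((421,410),(432,438),(511,375),(497,368)):print("remote",inv(onz(S,uv,.02)))
print("bays",W(q,m*np.array([[33,74,90],[33,0,90],[33,-74,90]])))
for yc,uv in((0,0),):pass
print("greens",inv(onz(S,(168,278),0)),inv(onz(S,(182,225),0)),"yellow",inv(onz(C,(490,362),0)),"jar",inv(onz(S,(452,280),0)))
np.save("q.npy",q);np.save("qd.npy",qd)
E
python3 f.py
```

```text
[0.52136387 0.0196583  1.35324768] 77.53538050891567
[[-0.5, -0.5], [0.4, -3.2], [0.9, -0.2], [-0.2, 0.5], [-1.4, -0.5], [0.0, -0.9], [-0.4, 1.1], [-0.5, 1.3], [0.1, 0.4], [0.4, -0.7], [-2.1, 1.1], [-0.5, 0.2], [0.0, -2.2], [-0.6, -1.4], [-1.1, 1.3], [-3.9, 5.2], [-2.1, -1.5], [-1.8, 1.1], [0.5, -0.3], [-1.9, -0.5], [-0.3, 0.2], [1.2, 0.0], [1.2, 0.8], [-2.9, 0.2], [-0.1, 0.2]]
[0.52098237 0.018697   1.33944441]
[0.52063625 0.02042839 1.36802879]
[ 0.54202344 -0.1451797   1.31728709] 75.47499042909827 [[-0.9, -1.9], [2.6, -1.2], [-0.6, 0.3], [-2.9, -4.1], [-0.1, -0.9], [0.1, 1.6], [-3.3, -2.5], [-0.6, -4.6], [0.2, -1.8], [-2.1, -1.6]]
dish in chest [-0.1565 -0.0558]
lotion [0.1514 0.0771]
remote [-0.3625 -0.0046]
remote [-0.4031  0.0062]
remote [-0.3796 -0.1578]
remote [-0.3605 -0.1472]
bays [[0.4562307  0.06785239 0.09      ]
 [0.52848648 0.05188047 0.09      ]
 [0.60074226 0.03590856 0.09      ]]
greens [0.0605 0.2397] [0.1802 0.1752] yellow [0.2741 0.0146] jar [-0.1777 -0.2092]
```

The side view shows the chest with three tins, front deck edge about (253,277) to (380,232), dish near (378,297) and remote near (466,402). The scene view shows the lotion behind bay 1 at about (430,260). I start by moving behind bay 3.

Emit:
play_rows(
  commands=[
    [[0, 0, 0.218, -8.6, 6.3, 0, 0], [0, 0, 0.218, -8.6, 6.3, 0, 0], [0, 0, 0.218, -8.6, 6.3, 0, 0], [0, 0, 0.218, -8.6, 6.3, 0, 0], [0, 0, 0.218, -8.6, 6.3, 0, 0], [0, 0, 0.218, -8.6, 6.3, 3, 0], [0, 0, 0.218, -8.6, 6.3, 6, 0], [0, 0, 0.218, -8.6, 6.3, 6, 0]],
  ],
)

```text
clock: 1.47
tool_pos: [0.6091, 0.0845, 0.1608]
orientation: [179.6, -0.2, -102.6]
force: [-0.8, -0.1, -1.7]
opening: 0.0398
gripper_force: 0.0
```

Emit:
play_rows(
  commands=[
    [[0, 0, 0, 0, 0, 0, 0], [0, 0, 0, 0, 0, 0, 0], [0, 0, 0, 0, 0, 0, 0]],
  ],
)

```text
clock: 1.72
tool_pos: [0.6134, 0.0859, 0.1685]
orientation: [-179.9, 0.1, -102.5]
force: [-0.3, 0.9, 0.0]
opening: 0.0198
gripper_force: 0.0
```

Run:
```python
from h import *
S=snap("side");C=snap("scene");o=ctrl.get_obs();print(o["clock"],o["tool_pos"],o["orientation"],o["force"],o["opening"])
a=cv2.resize(S["color"][100:340,180:440],None,fx=1.5,fy=1.5);b=cv2.resize(C["color"][130:370,220:480],None,fx=1.5,fy=1.5)
cv2.imwrite("pics/v1.png",np.hstack([a,b])[:,:,::-1])
q=np.load("q.npy");c,s=np.cos(q[2]),np.sin(q[2]);print(np.array([[c,s],[-s,c]])@(np.array(o["tool_pos"])[:2]-q[:2]))
```

```text
1.8167 [0.61299906 0.08603407 0.16827782] [-1.79871723e+02  7.64031136e-02 -1.02497792e+02] [ 0.22518592 -0.99377168 -0.52231679] 0.011783513901093123
[ 0.0845895  -0.07514897]
```

View pics/v1.png

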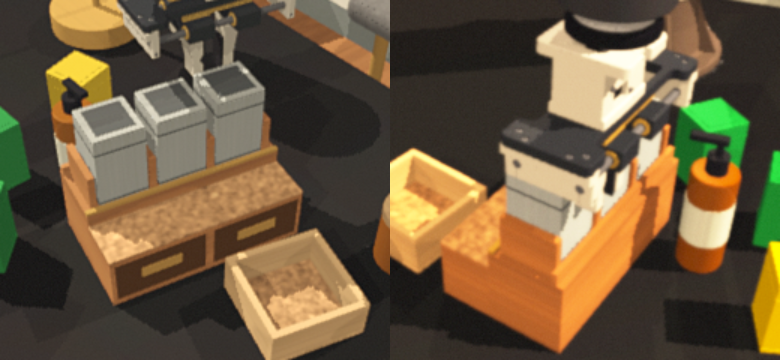

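Picture: closed fingers hang behind the bay 3 tin (side crop about (215,60)), clear of the lotion. Next I close in and make a slow push in steps.

Emit:
play_rows(
  commands=[
    [[0, 0, 0, 0.3, 0, 0, 0], [0, 0, 0, 0.6, 0, 0, 0], [0, 0, 0, 0.7, 0, 0, 0], [0, 0, 0, 0.8, 0, 0, 0], [0, 0, 0, 0.8, 0, 0, 0], [0, 0, 0, 0.8, 0, 0, 0], [0, 0, 0, 0.8, 0, 0, 0]],
  ],
)

```text
clock: 2.4
tool_pos: [0.6103, 0.0782, 0.1666]
orientation: [-180.0, 0.0, -102.5]
force: [-0.5, 0.0, -0.1]
opening: 0.0003
gripper_force: 0.0
```

Emit:
play_rows(
  commands=[
    [[0, 0, 0, 0.12, 0, 0, 0], [0, 0, 0, 0.24, 0, 0, 0]],
  ],
)

```text
clock: 2.57
tool_pos: [0.6099, 0.076, 0.1666]
orientation: [-180.0, 0.0, -102.5]
force: [-0.8, 1.2, 1.3]
opening: 0.0005
gripper_force: 0.4
```

Emit:
play_rows(
  commands=[
    [[0, 0, 0, 0.12, 0, 0, 0], [0, 0, 0, 0.24, 0, 0, 0]],
  ],
)

```text
clock: 2.73
tool_pos: [0.6093, 0.0735, 0.1667]
orientation: [-180.0, 0.0, -102.5]
force: [-0.2, 0.7, 0.2]
opening: 0.0005
gripper_force: 0.4
```

Emit:
play_rows(
  commands=[
    [[0, 0, 0, 0.12, 0, 0, 0], [0, 0, 0, 0.24, 0, 0, 0]],
  ],
)

```text
clock: 2.9
tool_pos: [0.6087, 0.0711, 0.1666]
orientation: [-180.0, 0.0, -102.5]
force: [-0.9, 0.5, 0.9]
opening: 0.0006
gripper_force: 0.4
```

Emit:
play_rows(
  commands=[
    [[0, 0, 0, 0.12, 0, 0, 0], [0, 0, 0, 0.24, 0, 0, 0]],
  ],
)

```text
clock: 3.07
tool_pos: [0.6082, 0.0687, 0.1666]
orientation: [-180.0, 0.0, -102.5]
force: [0.2, 1.5, 0.8]
opening: 0.0007
gripper_force: 0.4
```

Emit:
play_rows(
  commands=[
    [[0, 0, 0, 0.12, 0, 0, 0], [0, 0, 0, 0.24, 0, 0, 0]],
  ],
)

```text
clock: 3.23
tool_pos: [0.6076, 0.0663, 0.1666]
orientation: [-180.0, 0.0, -102.5]
force: [0.7, 1.0, 0.4]
opening: 0.0003
gripper_force: 0.4
```

Emit:
play_rows(
  commands=[
    [[0, 0, 0, 0.12, 0, 0, 0], [0, 0, 0, 0.24, 0, 0, 0]],
  ],
)

```text
clock: 3.4
tool_pos: [0.6071, 0.064, 0.1666]
orientation: [180.0, 0.0, -102.5]
force: [-0.2, 0.6, -0.6]
opening: -0.0
gripper_force: 0.4
```

Emit:
play_rows(
  commands=[
    [[0, 0, 0, 0.12, 0, 0, 0], [0, 0, 0, 0.24, 0, 0, 0]],
  ],
)

```text
clock: 3.57
tool_pos: [0.6066, 0.0617, 0.1666]
orientation: [-180.0, 0.0, -102.5]
force: [0.5, 1.9, 0.7]
opening: 0.0003
gripper_force: 0.4
```

Emit:
play_rows(
  commands=[
    [[0, 0, 0, 0.12, 0, 0, 0], [0, 0, 0, 0.24, 0, 0, 0]],
  ],
)

```text
clock: 3.73
tool_pos: [0.606, 0.0593, 0.1665]
orientation: [180.0, -0.0, -102.5]
force: [0.8, 0.3, 1.0]
opening: 0.0003
gripper_force: 0.3
```

Emit:
play_rows(
  commands=[
    [[0, 0, 0, -0.3, 0, 0, 0], [0, 0, 0, -0.6, 0, 0, 0], [0, 0, 0, -0.9, 0, 0, 0], [0, 0, 0, -1.2, 0, 0, 0], [0, 0, 0, -1.5, 0, 0, 0], [0, 0, 0, -1.8, 0, 0, 0], [0, 0, 0, -2.1, 0, 0, 0], [0, 0, 0, -2.4, 0, 0, 0]],
  ],
)

```text
clock: 4.4
tool_pos: [0.6113, 0.0832, 0.1665]
orientation: [180.0, -0.0, -102.5]
force: [-0.1, -0.3, -0.5]
opening: 0.0002
gripper_force: 0.0
```

Emit:
play_rows(
  commands=[
    [[0, 0, 0, 0, 3.0, 0, 0], [0, 0, 0, 0, 6.0, 0, 0], [0, 0, 0, 0, 7.4, 0, 0], [0, 0, 0, 0, 7.4, 0, 0], [0, 0, 0, 0, 7.4, 0, 0], [0, 0, 0, 0, 7.4, 0, 0], [0, 0, 0, 0, 7.4, 0, 0]],
  ],
)

```text
clock: 4.98
tool_pos: [0.5398, 0.0989, 0.1666]
orientation: [-180.0, 0.0, -102.5]
force: [-0.1, 0.3, -0.3]
opening: 0.0003
gripper_force: 0.0
```

Emit:
play_rows(
  commands=[
    [[0, 0, 0, 0.12, 0, 0, 0], [0, 0, 0, 0.24, 0, 0, 0]],
  ],
)

```text
clock: 5.15
tool_pos: [0.5389, 0.0963, 0.1662]
orientation: [180.0, -0.0, -102.5]
force: [-0.4, -0.1, -0.1]
opening: 0.0001
gripper_force: 0.0
```

Emit:
play_rows(
  commands=[
    [[0, 0, 0, 0.12, 0, 0, 0], [0, 0, 0, 0.24, 0, 0, 0]],
  ],
)

```text
clock: 5.32
tool_pos: [0.5382, 0.0939, 0.1664]
orientation: [180.0, -0.0, -102.5]
force: [0.4, 0.8, 0.4]
opening: 0.0002
gripper_force: 0.8
```

Emit:
play_rows(
  commands=[
    [[0, 0, 0, 0.12, 0, 0, 0], [0, 0, 0, 0.24, 0, 0, 0]],
  ],
)

```text
clock: 5.48
tool_pos: [0.5379, 0.092, 0.1668]
orientation: [-180.0, 0.0, -102.5]
force: [0.9, 2.1, 1.4]
opening: 0.0005
gripper_force: 0.9
```

Emit:
play_rows(
  commands=[
    [[0, 0, 0, 0.12, 0, 0, 0], [0, 0, 0, 0.24, 0, 0, 0], [0, 0, 0, 0.36, 0, 0, 0]],
  ],
)

```text
clock: 5.73
tool_pos: [0.5369, 0.0884, 0.1668]
orientation: [-180.0, 0.0, -102.5]
force: [0.6, 2.4, 1.6]
opening: 0.0008
gripper_force: 1.0
```

Emit:
play_rows(
  commands=[
    [[0, 0, 0, 0.12, 0, 0, 0], [0, 0, 0, 0.24, 0, 0, 0]],
  ],
)

```text
clock: 5.9
tool_pos: [0.5362, 0.0859, 0.1667]
orientation: [-180.0, 0.0, -102.5]
force: [0.9, 1.3, 1.1]
opening: 0.0004
gripper_force: 1.0
```

Emit:
play_rows(
  commands=[
    [[0, 0, 0, 0.12, 0, 0, 0], [0, 0, 0, 0.24, 0, 0, 0]],
  ],
)

```text
clock: 6.07
tool_pos: [0.5356, 0.0835, 0.1666]
orientation: [-180.0, -0.0, -102.5]
force: [-0.1, 1.1, 1.8]
opening: 0.0001
gripper_force: 1.0
```

Emit:
play_rows(
  commands=[
    [[0, 0, 0, 0.12, 0, 0, 0], [0, 0, 0, 0.24, 0, 0, 0]],
  ],
)

```text
clock: 6.23
tool_pos: [0.5351, 0.0812, 0.1666]
orientation: [-180.0, -0.0, -102.5]
force: [0.0, 1.1, 1.5]
opening: 0.0003
gripper_force: 1.0
```

Emit:
play_rows(
  commands=[
    [[0, 0, 0, 0.12, 0, 0, 0], [0, 0, 0, 0.24, 0, 0, 0]],
  ],
)

```text
clock: 6.4
tool_pos: [0.5346, 0.0788, 0.1666]
orientation: [-180.0, -0.0, -102.5]
force: [-0.2, 1.6, 2.2]
opening: 0.0004
gripper_force: 1.0
```

Emit:
play_rows(
  commands=[
    [[0, 0, 0, 0.12, 0, 0, 0], [0, 0, 0, 0.24, 0, 0, 0]],
  ],
)

```text
clock: 6.57
tool_pos: [0.5341, 0.0765, 0.1666]
orientation: [180.0, -0.0, -102.5]
force: [0.7, 1.3, 2.0]
opening: 0.0004
gripper_force: 1.0
```

Emit:
play_rows(
  commands=[
    [[0, 0, 0, 0.12, 0, 0, 0], [0, 0, 0, 0.24, 0, 0, 0]],
  ],
)

```text
clock: 6.73
tool_pos: [0.5335, 0.0741, 0.1665]
orientation: [180.0, -0.0, -102.5]
force: [0.4, 0.6, 2.1]
opening: 0.0007
gripper_force: 0.9
```

Emit:
play_rows(
  commands=[
    [[0, 0, 0, 0.12, 0, 0, 0]],
  ],
)

```text
clock: 6.82
tool_pos: [0.5333, 0.0729, 0.1665]
orientation: [180.0, -0.0, -102.5]
force: [0.2, 0.5, 1.4]
opening: 0.0004
gripper_force: 1.1
```

Emit:
play_rows(
  commands=[
    [[0, 0, 0, 0.12, 0, 0, 0]],
  ],
)

```text
clock: 6.9
tool_pos: [0.5331, 0.0718, 0.1666]
orientation: [-180.0, 0.0, -102.5]
force: [-0.3, 1.4, 2.4]
opening: 0.0004
gripper_force: 1.2
```

Emit:
play_rows(
  commands=[
    [[0, 0, 0, -0.3, 0, 0, 0], [0, 0, 0, -0.6, 0, 0, 0], [0, 0, 0, -0.9, 0, 0, 0], [0, 0, 0, -1.2, 0, 0, 0], [0, 0, 0, -1.5, 0, 0, 0], [0, 0, 0, -1.8, 0, 0, 0], [0, 0, 0, -2.2, 0, 0, 0], [0, 0, 0, -2.7, 0, 0, 0]],
  ],
)

```text
clock: 7.57
tool_pos: [0.5389, 0.0985, 0.1665]
orientation: [180.0, -0.0, -102.5]
force: [0.4, -0.4, 0.1]
opening: 0.0008
gripper_force: 0.0
```

Emit:
play_rows(
  commands=[
    [[0, 0, 0, 0, 3.0, 0, 0], [0, 0, 0, 0, 6.0, 0, 0], [0, 0, 0, 0, 7.4, 0, 0], [0, 0, 0, 0, 7.4, 0, 0], [0, 0, 0, 0, 7.4, 0, 0], [0, 0, 0, 0, 7.4, 0, 0], [0, 0, 0, 0, 7.4, 0, 0]],
  ],
)

```text
clock: 8.15
tool_pos: [0.4674, 0.1145, 0.1667]
orientation: [-180.0, 0.0, -102.5]
force: [-0.4, -0.1, -0.1]
opening: 0.0004
gripper_force: 0.0
```

Emit:
play_rows(
  commands=[
    [[0, 0, 0, 0.12, 0, 0, 0], [0, 0, 0, 0.24, 0, 0, 0]],
  ],
)

```text
clock: 8.32
tool_pos: [0.4665, 0.1117, 0.1663]
orientation: [180.0, -0.0, -102.5]
force: [0.4, 0.5, -0.3]
opening: 0.0007
gripper_force: 0.0
```

Emit:
play_rows(
  commands=[
    [[0, 0, 0, 0.12, 0, 0, 0], [0, 0, 0, 0.24, 0, 0, 0]],
  ],
)

```text
clock: 8.48
tool_pos: [0.4661, 0.1098, 0.1666]
orientation: [-180.0, 0.0, -102.5]
force: [0.1, 2.6, 2.5]
opening: 0.0004
gripper_force: 1.5
```

Emit:
play_rows(
  commands=[
    [[0, 0, 0, 0.12, 0, 0, 0], [0, 0, 0, 0.24, 0, 0, 0]],
  ],
)

```text
clock: 8.65
tool_pos: [0.4658, 0.1077, 0.167]
orientation: [-179.9, 0.1, -102.5]
force: [0.6, 2.1, 3.4]
opening: 0.0005
gripper_force: 1.8
```

Emit:
play_rows(
  commands=[
    [[0, 0, 0, 0.12, 0, 0, 0], [0, 0, 0, 0.24, 0, 0, 0], [0, 0, 0, 0.36, 0, 0, 0]],
  ],
)

```text
clock: 8.9
tool_pos: [0.4647, 0.1039, 0.1669]
orientation: [-179.9, 0.0, -102.5]
force: [0.4, 3.8, 2.9]
opening: 0.0005
gripper_force: 1.9
```

Emit:
play_rows(
  commands=[
    [[0, 0, 0, 0.12, 0, 0, 0], [0, 0, 0, 0.24, 0, 0, 0]],
  ],
)

```text
clock: 9.07
tool_pos: [0.4639, 0.1014, 0.1667]
orientation: [-180.0, 0.0, -102.5]
force: [0.5, 2.8, 2.9]
opening: 0.0003
gripper_force: 1.7
```

Emit:
play_rows(
  commands=[
    [[0, 0, 0, 0.12, 0, 0, 0], [0, 0, 0, 0.24, 0, 0, 0]],
  ],
)

```text
clock: 9.23
tool_pos: [0.4633, 0.0989, 0.1666]
orientation: [-180.0, -0.0, -102.5]
force: [1.2, 4.2, 4.5]
opening: 0.0002
gripper_force: 1.9
```

Emit:
play_rows(
  commands=[
    [[0, 0, 0, 0.12, 0, 0, 0], [0, 0, 0, 0.24, 0, 0, 0]],
  ],
)

```text
clock: 9.4
tool_pos: [0.4627, 0.0966, 0.1666]
orientation: [180.0, -0.0, -102.5]
force: [0.7, 3.0, 4.5]
opening: 0.0003
gripper_force: 2.0
```

Emit:
play_rows(
  commands=[
    [[0, 0, 0, 0.12, 0, 0, 0], [0, 0, 0, 0.24, 0, 0, 0]],
  ],
)

```text
clock: 9.57
tool_pos: [0.4622, 0.0942, 0.1666]
orientation: [180.0, -0.0, -102.5]
force: [1.2, 2.8, 4.4]
opening: 0.0008
gripper_force: 2.0
```

Emit:
play_rows(
  commands=[
    [[0, 0, 0, 0.12, 0, 0, 0], [0, 0, 0, 0.24, 0, 0, 0]],
  ],
)

```text
clock: 9.73
tool_pos: [0.4617, 0.0919, 0.1666]
orientation: [180.0, -0.0, -102.5]
force: [-0.2, 2.5, 4.7]
opening: 0.0
gripper_force: 2.1
```

Emit:
play_rows(
  commands=[
    [[0, 0, 0, 0.12, 0, 0, 0], [0, 0, 0, 0.24, 0, 0, 0]],
  ],
)

```text
clock: 9.9
tool_pos: [0.4612, 0.0896, 0.1666]
orientation: [-180.0, 0.0, -102.5]
force: [1.0, 3.6, 5.1]
opening: 0.0003
gripper_force: 2.2
```

Bay 1 is clearly the six (about 3 N), bay 2 the three and bay 3 the empty one. I let the bay 1 tin back, then go for the dish's +y wall.

Emit:
play_rows(
  commands=[
    [[0, 0, 0, -0.3, 0, 0, 0], [0, 0, 0, -0.6, 0, 0, 0], [0, 0, 0, -0.9, 0, 0, 0], [0, 0, 0, -1.2, 0, 0, 0], [0, 0, 0, -1.5, 0, 0, 0], [0, 0, 0, -1.8, 0, 0, 0], [0, 0, 0, -2.1, 0, 0, 0], [0, 0, 0, -2.7, 0, 0, 0]],
  ],
)

```text
clock: 10.57
tool_pos: [0.4669, 0.1161, 0.1665]
orientation: [180.0, -0.0, -102.5]
force: [-1.2, 0.2, 0.4]
opening: 0.0008
gripper_force: 0.0
```

Emit:
play_rows(
  commands=[
    [[0, 0, 0, 0, 0, -3.5, 0], [0, 0, 0, 0, 0, -7, 0], [0, 0, 0, 0, 0, -9, 0], [0, 0, 0, 0, 0, -9, 0], [0, 0, 0, 4, -1.5, -9, 0], [0, 0, 0, 8, -3, -9, 0], [0, 0, 0, 12, -4.5, -9, 0], [0, 0, 0, 15.7, -6, -9, 0]],
  ],
)

```text
clock: 11.23
tool_pos: [0.4912, -0.0501, 0.2567]
orientation: [-180.0, 0.0, -102.4]
force: [1.8, 1.0, 0.1]
opening: 0.0004
gripper_force: 0.0
```

Emit:
play_rows(
  commands=[
    [[0, 0, 0, 4, -0.8, 0, 4], [0, 0, 0, 8, -1.6, 0, 4], [0, 0, 0, 8, -1.6, 0, 4], [0, 0, 0, 8, -1.6, 0, 4], [0, 0, 0, 8, -1.6, 3, 4], [0, 0, 0, 8, -1.6, 6, 4], [0, 0, 0, 8, -1.6, 9, 4], [0, 0, 0, 8, -1.6, 9, 4]],
  ],
)

```text
clock: 11.9
tool_pos: [0.4862, -0.129, 0.1612]
orientation: [179.5, -0.1, -102.5]
force: [-1.8, -0.3, -0.7]
opening: 0.0394
gripper_force: 0.0
```

Run:
```python
from h import *
S=snap("side");C=snap("scene");o=ctrl.get_obs();print(o["clock"],o["tool_pos"],o["orientation"],o["force"],o["opening"])
a=cv2.resize(S["color"][100:350,170:440],None,fx=1.48,fy=1.48);b=cv2.resize(C["color"][130:380,160:430],None,fx=1.48,fy=1.48)
cv2.imwrite("pics/v2.png",np.hstack([a,b])[:,:,::-1])
q=np.load("q.npy");c,s=np.cos(q[2]),np.sin(q[2]);print(np.array([[c,s],[-s,c]])@(np.array(o["tool_pos"])[:2]-q[:2]))
```

```text
12.0 [ 0.48963958 -0.12965197  0.16657543] [ 1.79888427e+02 -6.98104534e-02 -1.02391625e+02] [0.22323395 0.03085523 1.40195986] 0.04011884230756012
[-0.15263821 -0.0012501 ]
```

View pics/v2.png

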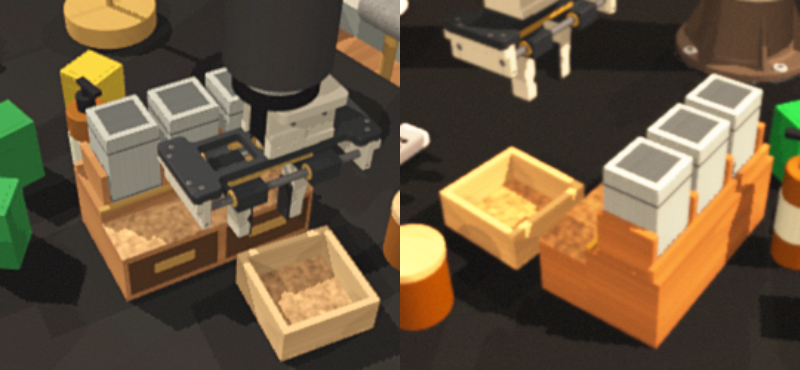

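The picture shows all three tins standing and the gripper open above and behind the dish, whose left wall runs about (237,262) to (283,340) in the left half. I descend over that wall and grip it.

Emit:
play_rows(
  commands=[
    [[0, 0, 0, 0, 0, 4, 4], [0, 0, 0, 0, 0, 8, 4], [0, 0, 0, 0, 0, 11, 4], [0, 0, 0, 0, 0, 13, 4], [0, 0, 0, 0, 0, 14, 4], [0, 0, 0, 0, 0, 14, 4], [0, 0, 0, 0, 0, 14, 4]],
  ],
)

```text
clock: 12.58
tool_pos: [0.4914, -0.13, 0.0281]
orientation: [-179.9, 0.0, -102.4]
force: [0.5, -1.1, 1.2]
opening: 0.04
gripper_force: 0.0
```

Emit:
play_rows(
  commands=[
    [[0, 0, 0, 0, 0, 0, 0], [0, 0, 0, 0, 0, 0, 0], [0, 0, 0, 0, 0, 0, 0], [0, 0, 0, 0, 0, 0, 0], [0, 0, 0, 0, 0, 0, 0], [0, 0, 0, 0, 0, 0, 0], [0, 0, 0, 0, 0, 0, 0], [0, 0, 0, 0, 0, 0, 0]],
  ],
)

```text
clock: 13.25
tool_pos: [0.4898, -0.1306, 0.027]
orientation: [-180.0, -0.0, -102.5]
force: [-2.9, -1.2, 6.4]
opening: 0.0079
gripper_force: 30.0
```

Run:
```python
from h import *
C=snap("scene");S=snap("side");o=ctrl.get_obs();print(o["clock"],o["tool_pos"],o["orientation"],o["force"],o["moment"],o["opening"],o["gripper_force"])
print([(n,ctrl.find_in(p,"dish")[:1]) for n,p in(("scene",C),("side",S))])
a=cv2.resize(S["color"][100:350,170:440],None,fx=1.48,fy=1.48);b=cv2.resize(C["color"][130:380,160:430],None,fx=1.48,fy=1.48)
cv2.imwrite("pics/v3.png",np.hstack([a,b])[:,:,::-1])
q=np.load("q.npy");c,s=np.cos(q[2]),np.sin(q[2]);print(np.array([[c,s],[-s,c]])@(np.array(o["tool_pos"])[:2]-q[:2]))
```

```text
13.35 [ 0.48982622 -0.13058841  0.02702227] [-1.79989503e+02 -1.75346482e-02 -1.02462058e+02] [-1.53567761 -0.62616295  6.99703924] [-0.20932671  0.75485927  0.12406158] 0.007703473879287076 29.959011375904083
[('scene', [{'bbox': [188.7, 243.2, 96.1, 69.4], 'conf': 0.6}]), ('side', [{'bbox': [343.3, 261.6, 84.7, 80.5], 'conf': 0.95}])]
[-0.15351229 -0.00163446]
```

View pics/v3.png

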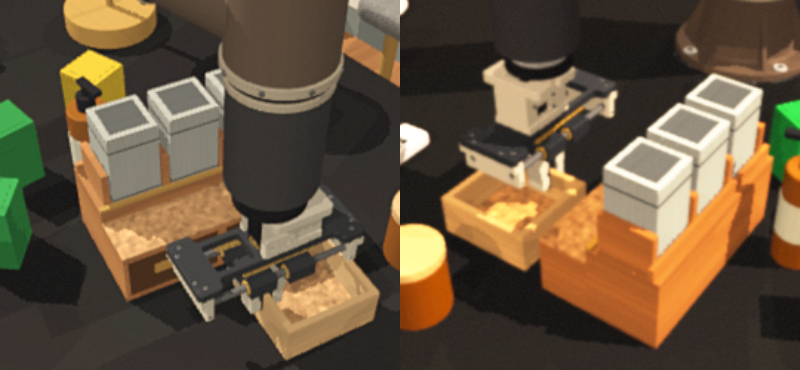

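Run:
```python
from h import *
C=snap("scene");S=snap("side");m=.001;q=np.load("q.npy")
zs=lambda l:np.array(l)/1.48+[170,100]
zc=lambda l:(np.array(l)-[400,0])/1.48+[160,130]
D=m*np.array([[-60,-58,50],[-60,58,0]]);D2=m*np.array([[-60,-58,50],[60,-58,50],[60,-58,0],[-60,-58,0]])
for obs in([(S,D,zs([(378,297),(287,357)]))],[(C,D2,zc([(443,197),(536,240),(534,268),(447,228)]))]):
    f=lambda t:np.concatenate([(proj(p,W([t[0],t[1],q[2]],P))-uv).ravel() for p,P,uv in obs])
    r=least_squares(f,[.54,-.145]);c,s=np.cos(q[2]),np.sin(q[2])
    print(r.x,np.array([[c,s],[-s,c]])@(r.x-q[:2]),np.round(r.fun,1))
```

```text
[ 0.54129106 -0.1468566 ] [-0.15828904 -0.05539753] [ 1.  -2.6 -1.   2.3]
[ 0.53987315 -0.1370072 ] [-0.14897783 -0.05188718] [ 3.  -0.  -5.  -1.7 -1.6  1.7  4.1  0.9]
```

Emit:
play_rows(
  commands=[
    [[0, 0, 0, -0.3, 0.9, 0, 0], [0, 0, 0, -0.7, 2.0, 0, 0], [0, 0, 0, -1.1, 3.2, 0, 0], [0, 0, 0, -1.5, 4.3, 0, 0], [0, 0, 0, -1.8, 5.2, 0, 0], [0, 0, 0, -1.9, 5.5, 0, 0], [0, 0, 0, -1.9, 5.5, 0, 0], [0, 0, 0, -1.9, 5.5, 0, 0]],
  ],
)

```text
clock: 14.22
tool_pos: [0.4393, -0.0992, 0.027]
orientation: [179.9, 0.0, -102.5]
force: [-5.2, 7.9, 15.4]
opening: 0.0081
gripper_force: 29.9
```

Emit:
play_rows(
  commands=[
    [[0, 0, 0, 0, 0, 0, 3], [0, 0, 0, 0, 0, 0, 3], [0, 0, 0, 0, 0, 0, 3], [0, 0, 0, 0, 0, 0, 3], [0, 0, 0, 0, 0, -4, 3], [0, 0, 0, 0, 0, -8, 3], [0, 0, 0, 0, 0, -12, 3], [0, 0, 0, 0, 0, -16, 3]],
  ],
)

```text
clock: 14.88
tool_pos: [0.4392, -0.1002, 0.188]
orientation: [179.9, -0.0, -102.5]
force: [1.8, 0.2, -0.7]
opening: 0.0298
gripper_force: 0.0
```

Emit:
play_rows(
  commands=[
    [[0, 0, 0, 0, 0, -4, 0], [0, 0, 0, 0, 0, -7, 0], [0, 0, 0, -4, -1, -7, 0], [0, 0, 0, -8, -2, -7, 0], [0, 0, 0, -12, -3, -7, 0], [0, 0, 0, -16, -4, -7, 0], [0, 0, 0, -19, -5, -7, 0], [0, 0, 0, -22, -5.5, -7, 0]],
  ],
)

```text
clock: 15.55
tool_pos: [0.5421, 0.1047, 0.2558]
orientation: [179.9, -0.0, -102.5]
force: [0.8, -0.2, -0.5]
opening: 0.0006
gripper_force: 0.0
```

Run:
```python
from h import *
C=snap("scene");S=snap("side");o=ctrl.get_obs();print(o["clock"],o["tool_pos"],o["orientation"],o["force"])
a=cv2.resize(S["color"][130:350,200:440],None,fx=1.65,fy=1.65);b=cv2.resize(C["color"][150:370,190:430],None,fx=1.65,fy=1.65)
m=.001;q=np.load("q.npy");a=a.copy();b=b.copy()
d=np.r_[W(q,m*np.array([[-135,0,0]]))[0,:2],q[2]]
for p,im,off in((S,a,(200,130)),(C,b,(190,150))): box(p,im,d,m*np.array([-60,-58,0]),m*np.array([60,58,50]),(0,255,0),np.array(off),1.65)
cv2.imwrite("pics/v4.png",np.hstack([a,b])[:,:,::-1])
c,s=np.cos(q[2]),np.sin(q[2]);print(np.array([[c,s],[-s,c]])@(np.array(o["tool_pos"])[:2]-q[:2]))
```

```text
15.65 [0.54251103 0.10611997 0.25503479] [ 1.79902206e+02 -6.89574595e-02 -1.02350623e+02] [-0.27472766 -0.9999672  -0.75194876]
[ 0.08898806 -0.00198711]
```

View pics/v4.png

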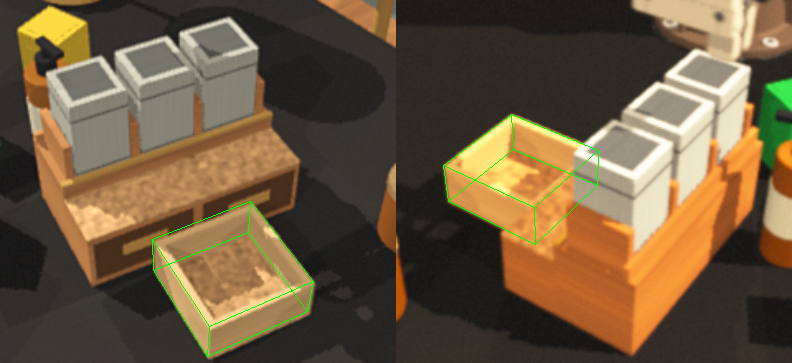

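The picture shows the dish square in front of bay 2 and matching the overlay for chest (-135, 0). All tins stand. Next I tip the bay 2 tin.

Emit:
play_rows(
  commands=[
    [[0, 0, 0, 0, 0.2, 3, 0], [0, 0, 0, 0, 0.2, 6, 0], [0, 0, 0, 0, 0.2, 8.7, 0], [0, 0, 0, 0, 0.2, 8.7, 0], [0, 0, 0, 0.4, 0.2, 8.7, 0], [0, 0, 0, 0.8, 0.2, 8.7, 0], [0, 0, 0, 1.2, 0.2, 8.7, 0]],
  ],
)

```text
clock: 16.23
tool_pos: [0.538, 0.0916, 0.1716]
orientation: [-179.9, 0.1, -102.5]
force: [-0.4, 1.7, 1.1]
opening: 0.0008
gripper_force: 0.7
```

Emit:
play_rows(
  commands=[
    [[0, 0, 0, 0.5, 0, 0, 0], [0, 0, 0, 1, 0, 0, 0], [0, 0, 0, 1.5, 0, 0, 0], [0, 0, 0, 2, 0, 0, 0], [0, 0, 0, 2.5, 0, 0, 0], [0, 0, 0, 3, 0, 0, 0], [0, 0, 0, 3.5, 0, 0, 0], [0, 0, 0, 4, 0, 0, 0]],
  ],
)

```text
clock: 16.9
tool_pos: [0.5282, 0.0521, 0.1697]
orientation: [-180.0, -0.0, -102.5]
force: [0.0, 0.7, 3.4]
opening: 0.0002
gripper_force: 1.1
```

Emit:
play_rows(
  commands=[
    [[0, 0, 0, 0.5, 0, 0, 0], [0, 0, 0, 1, 0, 0, 0], [0, 0, 0, 1.5, 0, 0, 0], [0, 0, 0, 2, 0, 0, 0], [0, 0, 0, 2.5, 0, 0, 0], [0, 0, 0, 3, 0, 0, 0]],
  ],
)

```text
clock: 17.4
tool_pos: [0.5216, 0.0226, 0.1697]
orientation: [-180.0, -0.0, -102.5]
force: [0.1, -0.6, 1.1]
opening: 0.0005
gripper_force: 0.3
```

Run:
```python
from h import *
C=snap("scene");S=snap("side");o=ctrl.get_obs();print(o["clock"],o["tool_pos"],o["orientation"],o["force"])
a=cv2.resize(S["color"][80:330,170:440],None,fx=1.48,fy=1.48);b=cv2.resize(C["color"][130:380,170:440],None,fx=1.48,fy=1.48)
cv2.imwrite("pics/v5.png",np.hstack([a,b])[:,:,::-1])
q=np.load("q.npy");c,s=np.cos(q[2]),np.sin(q[2]);print(np.array([[c,s],[-s,c]])@(np.array(o["tool_pos"])[:2]-q[:2]))
```

```text
17.5 [0.52095661 0.0224085  0.16907844] [ 1.79928559e+02 -3.40336522e-02 -1.02544587e+02] [-0.70438738 -0.27171985  0.40726156]
[0.00259747 0.00099125]
```

View pics/v5.png

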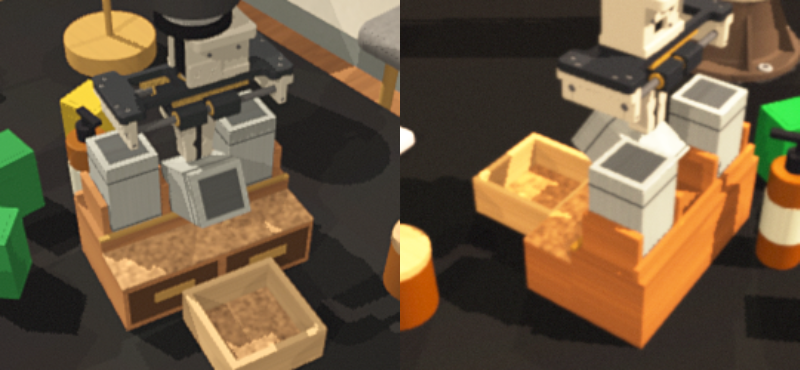

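The picture shows the bay 2 tin leaning forward about 1 rad with its lid shut and its neighbours standing. I push on until it falls.

Emit:
play_rows(
  commands=[
    [[0, 0, 0, 0.5, 0, 0, 0], [0, 0, 0, 1, 0, 0, 0], [0, 0, 0, 1.5, 0, 0, 0], [0, 0, 0, 2, 0, 0, 0], [0, 0, 0, 2.5, 0, 0, 0], [0, 0, 0, 3, 0, 0, 0], [0, 0, 0, 3.0, 0, 0, 0], [0, 0, 0, 3.0, 0, 0, 0]],
  ],
)

```text
clock: 18.17
tool_pos: [0.5152, -0.0063, 0.1696]
orientation: [-180.0, 0.0, -102.5]
force: [-0.2, -0.6, -0.3]
opening: 0.0001
gripper_force: 0.0
```

Emit:
play_rows(
  commands=[
    [[0, 0, 0, 0, 0, -3, 0], [0, 0, 0, 0, 0, -6, 0], [0, 0, 0, -3, 0, -9, 0], [0, 0, 0, -6, 0, -11, 0], [0, 0, 0, -9, 0, -13, 0], [0, 0, 0, -12, 0, -13, 0], [0, 0, 0, -15, 0, -13, 0], [0, 0, 0, -15, 0, -13, 0]],
  ],
)

```text
clock: 18.83
tool_pos: [0.5487, 0.1448, 0.2993]
orientation: [-180.0, 0.1, -102.3]
force: [0.7, -0.1, -0.3]
opening: 0.0003
gripper_force: 0.0
```

Run:
```python
from h import *
C=snap("scene");S=snap("side");o=ctrl.get_obs();print(o["clock"],o["tool_pos"],o["force"])
a=cv2.resize(S["color"][120:350,190:430],None,fx=1.66,fy=1.66);b=cv2.resize(C["color"][130:360,180:420],None,fx=1.66,fy=1.66)
cv2.imwrite("pics/v6.png",np.hstack([a,b])[:,:,::-1])
```

```text
18.9333 [0.54763779 0.14170349 0.29904798] [-0.61377275 -0.592108    0.0322859 ]
```

View pics/v6.png

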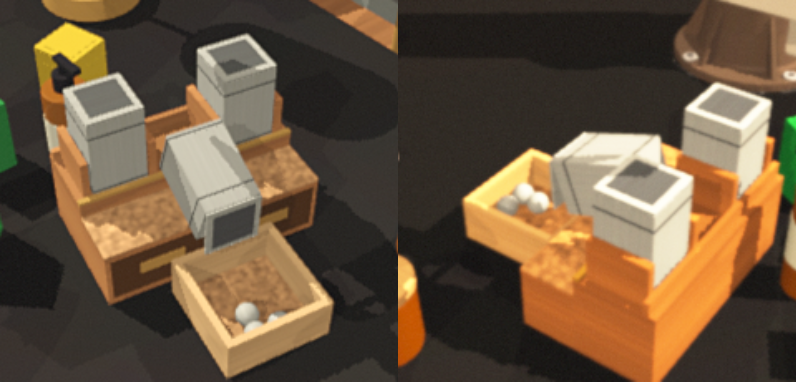

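The picture shows the tin lying with its mouth over the dish, three marbles in the dish (right half, about (520,200)) and the other tins standing. I let it settle and then hand it in.

Emit:
play_rows(
  commands=[
    [[0, 0, 0, 0, 0, 0, 0], [0, 0, 0, 0, 0, 0, 0], [0, 0, 0, 0, 0, 0, 0], [0, 0, 0, 0, 0, 0, 0], [0, 0, 0, 0, 0, 0, 0], [0, 0, 0, 0, 0, 0, 0], [0, 0, 0, 0, 0, 0, 0], [0, 0, 0, 0, 0, 0, 0]],
  ],
)

```text
clock: 19.6
tool_pos: [0.5477, 0.1403, 0.2996]
orientation: [-180.0, 0.0, -102.5]
force: [-0.2, -0.0, -0.9]
opening: 0.0006
gripper_force: 0.0
```

```bash
python3 -c "
from plant import ctrl
print(ctrl.close_job())"
```

```text
the job is handed in; nothing more can be done
None
```

The job is handed in at about 20 s: the three-marble tin was in bay 2, it now lies tipped over with its mouth over the dish and all three marbles inside, the tins in bays 1 (six) and 3 (empty) still stand, and the arm never went near the white remote.

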